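# Hold a sample flask down on the touch-start mixer

## Task

Take the amber flask out of its cork ring and set it upright, round bottom first, into the sprung ring on top of the mixer. Press it straight down gently until the ring is all the way down on its springs, and finish while still holding the flask pressed down like that: the mixer runs only while it is held. Leave the green flask standing where it is.

Things in the scene. Friction and masses are not known exactly. Their poses are not given: they have to be found in the camera images.
- amber_flask: stoppered round-bottomed flask of amber glass, 115 mm tall, about 0.14 kg, bottom-heavy: a ball 60 mm across, a straight neck 22 mm across from 57 to 101 mm up, a lip 27 mm across, a black stopper up to 115 mm. Origin: the ball's lowest point; z runs up the neck. It starts upright in one of two fixed cork rings (76 mm across, 22 mm high), lowest point 13 mm above the table
- amber_neck (a point): the middle of the amber flask's straight neck, on its axis, 84 mm above its lowest point: the place to grip it
- green_flask: the same flask in green glass, standing in the other cork ring; to be left alone. Its origin is its lowest point. Which flask stands in which cork ring varies.
- mixer: grey mixer, fixed to the table, housing 124 x 116 mm, 58 mm high, black knob in front; origin under its centre, on the table. On top, over the centre, a level black rubber ring on three spring legs: bar 8 mm thick, opening 40 mm, 56 mm over the rubber, 65 mm over the steel hoop round it, middle plane 100 mm above the table when up
- ring_seat (a point): a point on the axis of the sprung ring that moves with it: the lowest point of a flask seated in the ring lies here (6 mm below the ring's middle plane; 94 mm above the table when the ring is up). Its z axis points up.
- mixer_ring (a joint): how far the sprung ring is pressed down, in m: 0 up, 0.018 all the way down on its stop. The springs push back with about 3 N at first, rising evenly to about 12 N at the stop; a flask's weight alone does not lower it. It springs back up when not held
Things that resemble listed ones, but are neither listed nor needed, are in the scene too. What is shaped like the amber_flask but purple is not meant. What is shaped like the mixer but pink is not meant.

How it is judged:
On the way, in this order (a step that is already met when the one before it is completed fails the run):
1. the amber flask is lifted clear of its cork ring (height (world z) of amber_flask above 0.045 m and horizontal distance between amber_flask and ring_seat above 0.04 m), for 0.1 s.
2. the amber flask sits upright in the mixer's ring (horizontal distance between amber_flask and ring_seat below 0.006 m and z of amber_flask in the frame of ring_seat between -0.005 and 0.005 m and angle between amber_flask's own z axis and vertical below 0.2 rad), for 0.1 s.
At the end, for the whole second after the job is handed in: Fingers on the amber flask (>3 N), which presses the mixer ring (>6 N) at least 14.5 mm down; its bottom within 6 mm of the ring axis and 5 mm of its seat height, upright within 0.2 rad, still. Green flask within 20 mm of its start and upright within 0.3 rad (all of step 2 and value of joint mixer_ring above 0.0145 m and contact force between amber_flask and mixer above 6 N and contact force between amber_flask and the fingers above 3 N and linear speed of amber_flask below 0.02 m/s and distance of green_flask from where it was at the start of the episode below 0.02 m and angle between green_flask's own z axis and vertical below 0.3 rad); the arm keeps its last pose, push and grip.
It fails at once if the amber flask is rammed: more than 50 N between it and the mixer (contact force between amber_flask and mixer above 50 N).
It fails at once if the green flask is knocked from its place (moved more than 30 mm) (distance of green_flask from where it was at the start of the episode above 0.03 m).
It also fails if it takes over 40 s, if anything falls off the work surface, if the arm or the gripper's body presses on something with over 40 N, if the wrist force passes 120 N, or if a joint passes its speed limit or range.

## Robot

A 6-joint arm with a two-finger parallel gripper is mounted at the origin on the work surface; the furniture and walls round the work are solid. World frame = base frame: x ahead of the robot, y to its left, z up, the work surface at z = 0. Lengths are in m, angles in rad, forces in N, time in s.
With the tool pointing down it reaches from about 0.35 to 0.775 m from the base axis. Payload 5.5 kg.
Tool frame: the origin (TCP) lies at the very end of the fingers, on their centre line; the grasp point (between the pads) lies env.pinch_z behind it (env.pinch_z is the distance from the TCP to the grasp point, in m); z points along the fingers, y is the line along which they close (so a half turn about z gives the same grasp; the last joint's range is limited). The gripper opens to 85 mm and grips with 20 to 120 N. Pads are 22 mm wide; open, the fingers measure 114 mm over their backs; the gripper's body (76 mm by 85 mm) begins 54 mm behind the grasp point. The pads swing forward as they close: fully open they stand 13 mm farther back than shut.
Start: joints at [1.067, 0.313, 0.046, 1.304, 0, 1.431], TCP at [0.205, 0.537, 0.231] pointing down, gripper open.
Joint ranges: [-2.76, 2.76], [-0.86, 1.69], [-1.03, 1.26], [-2.2, 2.34], [-1.47, 1.5], [-3.14, 3.14]. Speed limits (rad/s): [2.57, 2.57, 3.14, 3.14, 3.14, 3.14].

## Interface

Orientations are given as a unit quaternion [w, x, y, z].
In Python, from workcell import env, eyes gives the robot as it stands.
- The arm moves only by the shell command python3 -m jog 'ROWS' [FORCE]. ROWS is JSON, one flat list of numbers, 7 for each row, row after row: the shift along the world's x, y, z as a fraction of full scale, then the turn, a rotation vector about the world's x, y, z as a fraction of full scale, then the opening, from -1 (shut) to 1 (fully open), so that 0 is half open. A call has 1 to 12 rows; each row is the pose to reach, as a shift and turn from the pose commanded when the call began, turning the shorter way round; what a row does not reach only later rows make up. Full scale, the value 1, is 20 cm for a shift and pi rad for a turn. A row lasts 1/12 s, in which the tool goes at most 41.7 mm and 7.16 degrees, less where a joint would pass 70% of its speed; a pose out of reach is approached as far as the arm can. A call with a number of a shift or a turn outside -1 to 1 is refused whole. A call with a gripper value outside its range is refused whole. The fingers move at their own pace and stop on an object; FORCE is the grip in N (left out, the last holds). Time passes only in rows, so rows that repeat a pose let the fingers close. It gives the time, the measured TCP pose, the force, the opening and the grip force at its end, in the units of the state.
- env.get_state(): the state, without advancing time (a new reading comes with each control period).
- eyes.read_camera(name): name is "side" or "top" or "wrist"; returns (picture, depth): 480x640x3 uint8, red, green, blue; 480x640 float32, m along the optical axis (not along the pixel's ray), 0 where there is no reading.
- eyes.calibration(name): a dict with "fx", "fy", "cx", "cy" (pixels), "k1" (the pictures are not rectified: a ray, as slopes to the right and down, at radius r is drawn at 1 + k1 r^2 times it, then the intrinsics apply), "R" (3x3) and "t" (3): a world point X has camera coordinates R X + t; the wrist camera has in their place "tool_from_camera" (4x4, takes a point from camera to tool coordinates, whose origin is the TCP and whose axes are the flange's). Camera axes: x right, y down, z forward; pixel columns grow to the right and rows downward; lengths in m; the calibration is good to about 2 mm. A picture is of the moment at which its call begins: read the wrist's pose just before it. calibration takes no time and is no camera call.
- env.hand_in(): hands the job in; it is judged then, once.
The state is a dict: "clock": time; "joint_pos": joint angles; "qvel": joint speeds; "tau": joint torques, N m; "tcp_pos": TCP position; "orientation": TCP orientation; "wrist_force": force on the tool from outside, world axes, zero at the start; "ft_torque": the same for the moment, N m; "finger_gap": finger opening in m; "grip_force": force on a finger pad.
Only numpy, scipy, OpenCV 4.12 (cv2) and the standard library are available. Lean on these libraries where they do the work, as an engineer would, in place of code of your own. Each camera call takes 0.05 s, during which the arm holds its last target. There are 200 camera calls.

## Working session

There is one attempt and no reset: what is moved stays moved. The work goes in short steps, Python scripts to look and compute and a shell command to move; the robot and the scene stay as the last step left them, time stands still between calls to the robot, and variables do not carry over. Pictures are saved under pics/ and viewed, at most 10 in all, crops included, and the job is handed in when it is done.

```bash
mkdir -p pics; cat > h.py <<'E'
import numpy as np,cv2
from workcell import env,eyes
from scipy.spatial.transform import Rotation as Ro
def cam(n):
    s=env.get_state();c=eyes.calibration(n);p,d=eyes.read_camera(n)
    if 'R' in c: R=np.array(c['R']);t=np.array(c['t'])
    else:
        T=np.array(c['tool_from_camera']);q=s['orientation'];W=Ro.from_quat([q[1],q[2],q[3],q[0]]).as_matrix()
        Rw=W@T[:3,:3];o=W@T[:3,3]+np.array(s['tcp_pos']);R=Rw.T;t=-R@o
    return p,d,c,R,t
def ray(c,R,t,u,v):
    a=np.array([(u-c['cx'])/c['fx'],(v-c['cy'])/c['fy']]);b=a.copy()
    for _ in range(20): b=a/(1+c['k1']*(b@b))
    return -R.T@t, R.T@np.array([b[0],b[1],1])   # origin, dir (unit depth)
def onz(c,R,t,u,v,z):
    o,d=ray(c,R,t,u,v);return o+d*(z-o[2])/d[2]
def px(c,R,t,X):
    p=R@np.array(X)+t;b=p[:2]/p[2];b=b*(1+c['k1']*(b@b));return b[0]*c['fx']+c['cx'],b[1]*c['fy']+c['cy']
E
python3 - <<'E'
from h import *
print(env.get_state(),env.pinch_z)
for n in('side','top'):
    p,d,c,R,t=cam(n);cv2.imwrite(f'pics/{n}0.png',p[:,:,::-1]);np.savez(f'{n}0.npz',p=p,d=d);print(n,-R.T@t,R[2])
E
```

```text
{'clock': 0.0, 'joint_pos': array([1.06736475e+00, 3.13967939e-01, 4.49997064e-02, 1.30357583e+00,
       8.51919843e-06, 1.43118321e+00]), 'qvel': array([-0.00108627,  0.00019527,  0.00188312, -0.00041932,  0.00065036,
        0.00097492]), 'tau': array([-9.92809146e-04, -4.80632758e+01,  2.98532152e+01,  1.95455714e-02,
       -2.79577289e-04,  5.45608444e-06]), 'tcp_pos': array([0.20438606, 0.5369248 , 0.23043579]), 'orientation': array([-2.80193322e-04,  1.80907564e-01,  9.83499715e-01, -8.27740560e-04]), 'wrist_force': array([-0.05266055, -0.58102562,  0.52969273]), 'ft_torque': array([ 0.02701256, -0.01300116,  0.01076719]), 'grip_force': 0.0, 'finger_gap': 0.08552574818929433} 0.0187
side [ 0.03205258 -0.77328367  0.66320272] [ 0.38409389  0.75904778 -0.52565993]
top [0.30792277 0.02966431 1.16675683] [ 0.11688831 -0.00623746 -0.99312548]
```

```bash
ls pics
```

```text
side0.png
top0.png
```

View pics/side0.png

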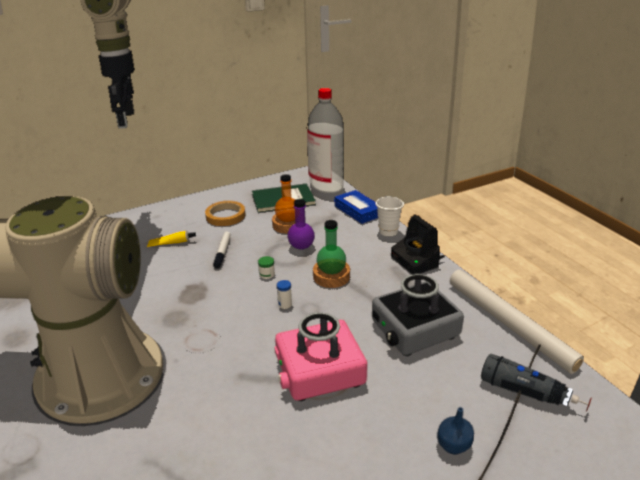

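View pics/top0.png

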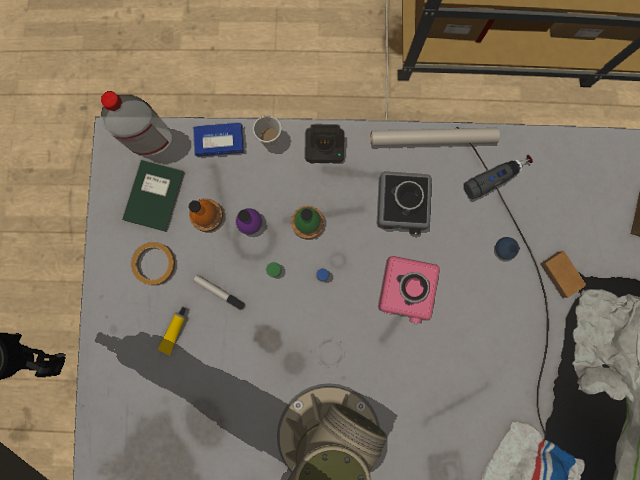

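Top view: amber flask, with a cork ring, at (205,212), purple flask without a ring at (249,221), green flask in a cork ring at (308,221). The grey mixer's ring is at (408,194) and the pink one at (413,288). The ones meant are the orange-brown flask in cork and the grey mixer. I'll confirm both in one crop and measure.

```bash
python3 - <<'E'
from h import *
P={}
for n in('side','top'):
    z=np.load(n+'0.npz');p,d=z['p'],z['d'];c=eyes.calibration(n);P[n]=(p,d,c,np.array(c['R']),np.array(c['t']))
a=P['top'][0][160:330,170:450,::-1];b=P['side'][0][160:360,200:480,::-1]
cv2.imwrite('pics/crop.png',cv2.resize(np.vstack([a,b]),None,fx=2,fy=2,interpolation=cv2.INTER_CUBIC)[:,:560][:740])
im=cv2.imread('pics/crop.png');cv2.imwrite('pics/crop.png',cv2.resize(im,None,fx=.8,fy=.8))
def cloud(n,box):
    p,d,c,R,t=P[n];u0,v0,u1,v1=box
    out=[]
    for v in range(v0,v1):
        for u in range(u0,u1):
            if d[v,u]>0:
                o,r=ray(c,R,t,u,v);X=o+r*d[v,u];out.append([*X,*p[v,u],u,v])
    return np.array(out)
for n,boxes in {'top':dict(amber=(180,190,230,236),purple=(232,202,268,240),green=(288,200,330,242),mixer=(375,165,436,240)),
 'side':dict(amber=(262,168,306,235),green=(305,215,360,290),mixer=(368,265,470,355))}.items():
  for k,bx in boxes.items():
    C=cloud(n,bx)
    if k=='mixer': m=(C[:,2]>.088)&(C[:,2]<.115)
    else: m=(C[:,2]>.118)&(C[:,2]<.14)
    Q=C[m]; mx=np.percentile(C[:,2],99)
    print(n,k,len(Q),'zmax',mx.round(3))
    if len(Q)>3:
        mid=(Q[:,:2].min(0)+Q[:,:2].max(0))/2
        print('  mean',Q[:,:3].mean(0).round(4),'mid',mid.round(4),'ext',np.ptp(Q[:,:3],axis=0).round(3),'px',Q[:,6:].mean(0).round(1))
    if k!='mixer':
        for lo,hi in((.075,.11),):
            Q=C[(C[:,2]>lo)&(C[:,2]<hi)]
            if len(Q): print('  neck surf',Q[:,:3].mean(0).round(4),len(Q))
E
```

```text
top amber 122 zmax 0.129
  mean [0.4936 0.2907 0.1271] mid [0.4942 0.2906] ext [0.025 0.024 0.014] px [194.5 206.1]
  neck surf [0.4887 0.2844 0.0908] 41
top purple 1 zmax 0.116
  neck surf [0.4724 0.1828 0.096 ] 32
top green 119 zmax 0.13
  mean [0.4796 0.0577 0.1273] mid [0.4795 0.0581] ext [0.024 0.023 0.015] px [305.7 214.6]
  neck surf [0.4718 0.056  0.0855] 15
top mixer 451 zmax 0.106
  mean [ 0.53   -0.1615  0.1023] mid [ 0.5292 -0.1629] ext [0.065 0.066 0.02 ] px [408.5 195.2]
side amber 74 zmax 0.126
  mean [0.4935 0.2857 0.1243] mid [0.4942 0.2882] ext [0.022 0.026 0.011] px [285.1 177.4]
  neck surf [0.4833 0.2275 0.0934] 286
side green 103 zmax 0.126
  mean [0.4799 0.0508 0.1244] mid [0.4815 0.0541] ext [0.026 0.026 0.009] px [330.5 224.1]
  neck surf [0.4781 0.0475 0.0926] 177
side mixer 557 zmax 0.102
  mean [ 0.5286 -0.1699  0.0992] mid [ 0.5298 -0.1663] ext [0.066 0.065 0.017] px [419.3 286.7]
```

View pics/crop.png

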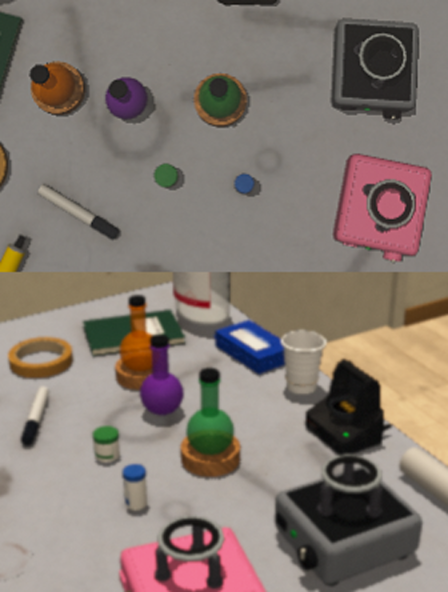

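The crop confirms it: the orange-brown flask in the cork ring (amber) is not the purple one, and the grey mixer is not the pink one. Amber axis ≈ (0.494, 0.290), with its top at 0.128 as expected. Ring axis ≈ (0.5295, -0.1645), 65 mm across as expected. Next I move over the flask.

```bash
python3 -m jog '[0.7,-0.6,0.1,0,0,0,1, 0.7,-0.6,0.1,0,0,0,1, 0.7,-0.6,0.1,0,0,0,1, 0.7,-0.6,0.1,0,0,0,1, 0.7,-0.6,0.1,0,0,0,1, 0.7,-0.6,0.1,0,0,0,1, 0.7,-0.6,0.1,0,0,0,1]' 40
python3 -m jog '[0.75,-0.63,0,0,0,0,1, 0.75,-0.63,0,0,0,0,1, 0.75,-0.63,0,0,0,0,1, 0.75,-0.63,0,0,0,0,1, 0.75,-0.63,0,0,0,0,1, 0.75,-0.63,0,0,0,0,1, 0.75,-0.63,0,0,0,0,1, 0.75,-0.63,0,0,0,0,1]'
python3 - <<'E'
from h import *
p,d,c,R,t=cam('wrist');cv2.imwrite('pics/w1.png',p[:,:,::-1])
h=cv2.cvtColor(p,cv2.COLOR_RGB2HSV);s=env.get_state();print(s['tcp_pos'],s['orientation'],px(c,R,t,[.494,.2895,.128]),px(c,R,t,s['tcp_pos']))
v,u=np.mgrid[0:480:2,0:640:2];C=[]
for vv,uu in zip(v.ravel(),u.ravel()):
    if d[vv,uu]>0:
        o,r=ray(c,R,t,uu,vv);X=o+r*d[vv,uu];C.append([*X,uu,vv,*p[vv,uu]])
C=np.array(C);m=(C[:,2]>.122)&(C[:,2]<.136)&(abs(C[:,0]-.494)<.03)&(abs(C[:,1]-.29)<.03);Q=C[m]
if len(Q):print(len(Q),Q.mean(0).round(4),Q[:,:2].min(0),Q[:,:2].max(0))
E
```

```text
clock: 0.68
tcp_pos: [0.3453, 0.4166, 0.251]
orientation: [-0.0, 0.182, 0.983, -0.0]
wrist_force: [-0.9, 0.6, 0.5]
finger_gap: 0.0853
grip_force: 0.0
clock: 1.35
tcp_pos: [0.4934, 0.2924, 0.2508]
orientation: [-0.001, 0.18, 0.984, -0.0]
wrist_force: [0.0, -0.0, -0.0]
finger_gap: 0.0856
grip_force: 0.0
[0.49319893 0.29267809 0.25103274] [-5.90238287e-04  1.79865492e-01  9.83691035e-01 -7.10784629e-05] (np.float64(313.24843834107264), np.float64(238.89963903439843)) (np.float64(316.8689431543832), np.float64(318.44549554827626))
220 [4.931000e-01 2.917000e-01 1.268000e-01 3.156636e+02 2.361818e+02
 3.459550e+01 3.375450e+01 3.367270e+01] [0.48160974 0.27931574] [0.50573734 0.30352566]
```

View pics/w1.png

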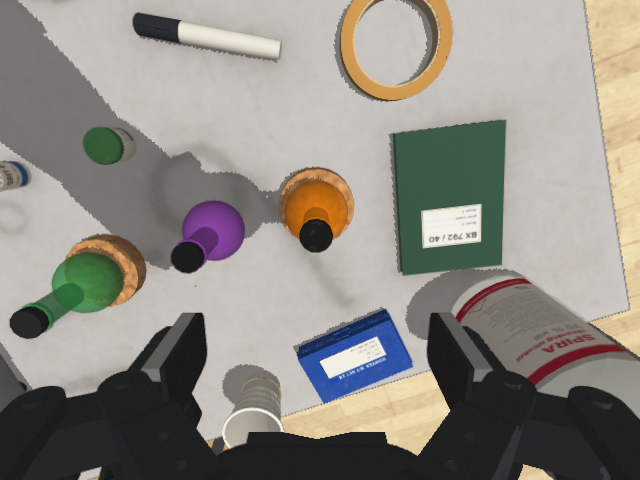

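The wrist view shows the amber stopper at (316,236), centred between the fingers, with purple to the left and clear. The wrist estimate (0.493, 0.292) agrees. I go straight down to the neck and close.

```bash
python3 -m jog '[0,-0.007,-0.15,0,0,0,1, 0,-0.007,-0.3,0,0,0,1, 0,-0.007,-0.45,0,0,0,1, 0,-0.007,-0.6,0,0,0,1, 0,-0.007,-0.72,0,0,0,1, 0,-0.007,-0.8,0,0,0,1, 0,-0.007,-0.855,0,0,0,1, 0,-0.007,-0.855,0,0,0,1, 0,-0.007,-0.855,0,0,0,1]'
python3 -m jog '[0,0,0,0,0,0,-1, 0,0,0,0,0,0,-1, 0,0,0,0,0,0,-1, 0,0,0,0,0,0,-1, 0,0,0,0,0,0,-1, 0,0,0,0,0,0,-1, 0,0,0,0,0,0,-1, 0,0,0,0,0,0,-1, 0,0,0,0,0,0,-1]' 50
```

```text
clock: 2.15
tcp_pos: [0.4938, 0.2909, 0.0805]
orientation: [-0.0, 0.18, 0.984, -0.0]
wrist_force: [0.1, 0.0, -0.3]
finger_gap: 0.0854
grip_force: 0.0
clock: 2.9
tcp_pos: [0.4952, 0.2902, 0.081]
orientation: [0.001, 0.181, 0.983, 0.0]
wrist_force: [0.1, 0.0, 6.0]
finger_gap: 0.0244
grip_force: 48.9
```

```bash
python3 -m jog '[0,0,0.1,0,0,0,-1, 0,0,0.25,0,0,0,-1, 0,0,0.4,0,0,0,-1, 0,0,0.55,0,0,0,-1, 0,0,0.7,0,0,0,-1, 0,0,0.85,0,0,0,-1, 0,0,0.95,0,0,0,-1, 0,0,0.95,0,0,0,-1, 0,0,0.95,0,0,0,-1]'
python3 - <<'E'
from h import *
p,d,c,R,t=cam('side');s=env.get_state();print(s['tcp_pos'],s['finger_gap'],s['grip_force'],s['wrist_force'])
u,v=map(int,px(c,R,t,s['tcp_pos']));print(u,v)
cv2.imwrite('pics/s1.png',cv2.resize(p[max(0,v-90):v+110,max(0,u-130):u+130,::-1],None,fx=3,fy=3))
E
```

```text
clock: 3.65
tcp_pos: [0.495, 0.2901, 0.2704]
orientation: [0.0, 0.181, 0.983, 0.0]
wrist_force: [0.1, -0.0, -1.6]
finger_gap: 0.0238
grip_force: 49.4
[0.49423377 0.28979198 0.26891713] 0.02426255963524353 49.419881561771035 [ 0.76014143  1.46914027 -1.54704086]
281 115
```

View pics/s1.png

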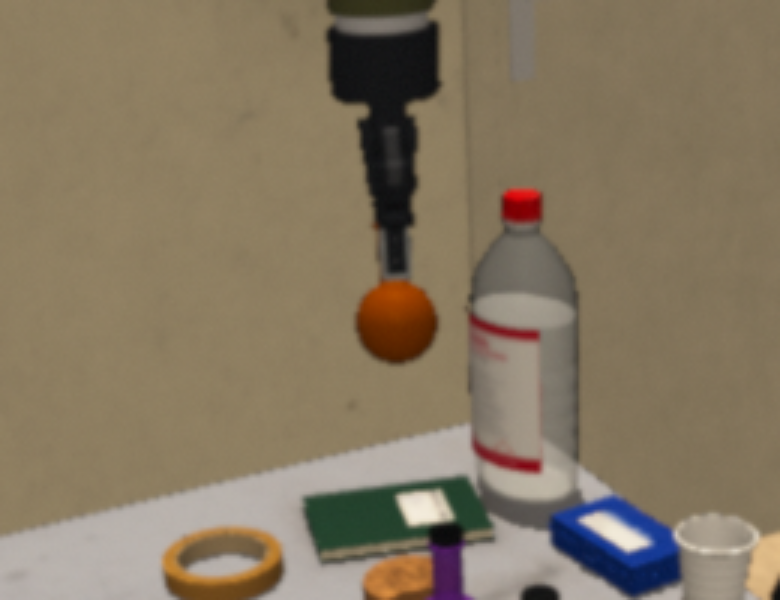

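The crop shows the flask held upright and clear of the table, ball just under the fingertips. I carry it to the mixer.

```bash
python3 -m jog '[0.05,-0.15,0,0,0,0,-1, 0.05,-0.3,0,0,0,0,-1, 0.08,-0.45,0,0,0,0,-1, 0.08,-0.6,0,0,0,0,-1, 0.08,-0.75,0,0,0,0,-1, 0.08,-0.9,0,0,0,0,-1, 0.08,-1,0,0,0,0,-1]'
python3 -m jog '[0.05,-0.15,0,0,0,0,-1, 0.05,-0.3,0,0,0,0,-1, 0.09,-0.45,0,0,0,0,-1, 0.09,-0.6,0,0,0,0,-1, 0.09,-0.75,0,0,0,0,-1, 0.09,-0.9,0,0,0,0,-1, 0.09,-1,0,0,0,0,-1, 0.09,-1,0,0,0,0,-1]'
python3 -m jog '[0,-0.15,0,0,0,0,-1, 0,-0.27,0,0,0,0,-1, 0,-0.27,-0.2,0,0,0,-1, 0,-0.27,-0.3,0,0,0,-1, 0,-0.27,-0.3,0,0,0,-1, 0,-0.27,-0.3,0,0,0,-1]'
cat > m.py <<'E'
from h import *
s=env.get_state();print(s['tcp_pos'],s['finger_gap'],s['wrist_force'])
O=[];D=[]
for n in('side','top'):
    p,d,c,R,t=cam(n);cv2.imwrite(f'pics/{n}2.png',p[:,:,::-1])
    h=cv2.cvtColor(p,cv2.COLOR_RGB2HSV);k=cv2.inRange(h,(5,170,60),(18,255,255))
    u,v=map(int,px(c,R,t,s['tcp_pos']));z=np.zeros_like(k);z[max(0,v-40):v+60,max(0,u-50):u+50]=1;k*=z
    cs,_=cv2.findContours(k,cv2.RETR_EXTERNAL,cv2.CHAIN_APPROX_NONE)
    if not cs: print(n,'none');continue
    q=max(cs,key=cv2.contourArea);e=cv2.minEnclosingCircle(q);print(n,e,cv2.contourArea(q));o,r=ray(c,R,t,*e[0]);O.append(o);D.append(r/np.linalg.norm(r))
    # ring
    v,u=np.mgrid[0:480,0:640];C=[]
    uc,vc=px(c,R,t,[.5295,-.1645,.1])
    for vv in range(int(vc)-35,int(vc)+35):
        for uu in range(int(uc)-40,int(uc)+40):
            if d[vv,uu]>0:
                o_,r_=ray(c,R,t,uu,vv);X=o_+r_*d[vv,uu]
                if .09<X[2]<.112 and p[vv,uu].max()-p[vv,uu].min()<40:C.append(X)
    C=np.array(C)
    if len(C):
        f=np.linalg.lstsq(np.c_[2*C[:,:2],np.ones(len(C))],(C[:,:2]**2).sum(1),rcond=None)[0];print(' ring',len(C),f[:2],'mid',(C.min(0)+C.max(0))/2,np.ptp(C,axis=0))
if len(D)==2:
    A=sum(np.eye(3)-np.outer(x,x) for x in D);b=sum((np.eye(3)-np.outer(x,x))@o for x,o in zip(D,O));X=np.linalg.solve(A,b)
    print('ball centre',X,[np.linalg.norm(np.cross(X-o,x)) for x,o in zip(D,O)])
E
python3 m.py
```

```text
clock: 4.28
tcp_pos: [0.5091, 0.0876, 0.2675]
orientation: [-0.002, 0.182, 0.983, -0.001]
wrist_force: [0.1, -0.8, -2.7]
finger_gap: 0.0242
grip_force: 49.6
clock: 4.95
tcp_pos: [0.5275, -0.1134, 0.2672]
orientation: [-0.002, 0.183, 0.983, -0.0]
wrist_force: [1.0, -0.6, -2.8]
finger_gap: 0.0243
grip_force: 49.6
clock: 5.45
tcp_pos: [0.5267, -0.1627, 0.2078]
orientation: [-0.003, 0.181, 0.984, 0.001]
wrist_force: [0.1, -0.0, -0.7]
finger_gap: 0.0243
grip_force: 49.8
[ 0.52670784 -0.16269364  0.20775797] 0.02430147722272585 [ 0.13947732 -0.03640089 -0.72666033]
side ((419.0, 238.57627868652344), 29.845624923706055) 1040.0
 ring 537 [ 0.53001114 -0.16811437] mid [ 0.52851598 -0.16774145  0.09764958] [0.06614479 0.06534511 0.01490535]
top none
```

```bash
python3 - <<'E'
import cv2,numpy as np
a=cv2.imread('pics/side2.png')[180:330,350:490];b=cv2.imread('pics/top2.png')[120:270,330:470]
cv2.imwrite('pics/c2.png',cv2.resize(np.hstack([a,b]),None,fx=2.8,fy=2.8))
E
```

```text
(no output)
```

View pics/c2.png

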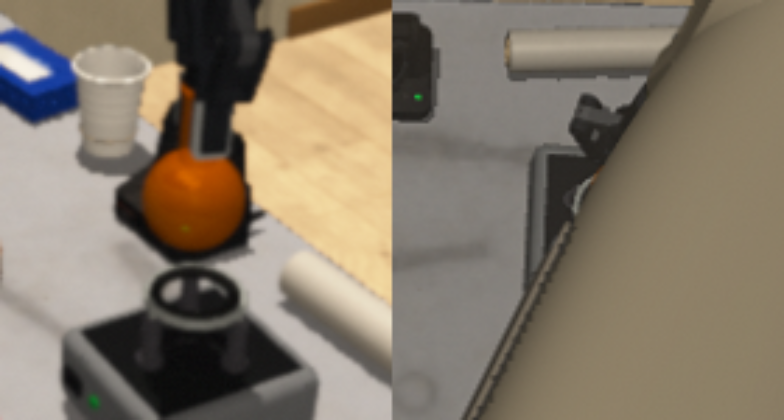

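The side crop shows the ball at about (419,251) px, directly above the ring at (419,286). The top view is blocked by the arm. A ball fit and ring fit in the same side view give a relative offset free of calibration bias.

```bash
cat > f.py <<'E'
from h import *
from scipy.optimize import least_squares as LS
s=env.get_state();print(s['tcp_pos'],s['finger_gap'],s['wrist_force'])
p,d,c,R,t=cam('side');h=cv2.cvtColor(p,cv2.COLOR_RGB2HSV)
u0,v0=map(int,px(c,R,t,s['tcp_pos']));B=[];G=[];top=[]
for v in range(v0-30,v0+100):
    for u in range(u0-45,u0+45):
        if d[v,u]<=0: continue
        o,r=ray(c,R,t,u,v);X=o+r*d[v,u]
        if 4<h[v,u,0]<19 and h[v,u,1]>160: (B if X[2]<s['tcp_pos'][2]-.008 else top).append(X)
        elif .088<X[2]<.112 and h[v,u,1]<100 and np.hypot(X[0]-.53,X[1]+.166)<.045: G.append(X)
B=np.array(B);G=np.array(G);B=B[np.linalg.norm(B-np.median(B,0),axis=1)<.035]
x=LS(lambda q:np.linalg.norm(B-q,axis=1)-.03,np.median(B,0)+[.01,.02,-.01],loss='soft_l1',f_scale=.002).x
print('ball',x,len(B),'bottom z',x[2]-.03)
if len(G):
    # torus: hoop centre radius between .028-.0325
    g=LS(lambda q:np.hypot(np.hypot(G[:,0]-q[0],G[:,1]-q[1])-.0265,(G[:,2]-q[2]))-.005,[.53,-.166,.1],loss='soft_l1',f_scale=.002).x
    print('ring',g,len(G));print('need shift',(g-x)[:2])
top=np.array(top)
if len(top): print('neck',top.mean(0),len(top))
E
python3 f.py
```

```text
[ 0.52888662 -0.16354422  0.21088897] 0.024168702848978225 [ 0.19183213  0.07170251 -1.11083012]
ball [ 0.52973923 -0.16394372  0.17132525] 973 bottom z 0.1413252548538798
ring [ 0.53136168 -0.16639933  0.09656128] 558
need shift [ 0.00162245 -0.00245561]
neck [ 0.51789992 -0.1655457   0.22657781] 101
```

```bash
python3 -m jog '[0.006,-0.01,0,0,0,0,-1, 0.006,-0.01,-0.05,0,0,0,-1, 0.006,-0.01,-0.1,0,0,0,-1, 0.006,-0.01,-0.15,0,0,0,-1, 0.006,-0.01,-0.18,0,0,0,-1, 0.006,-0.01,-0.2,0,0,0,-1, 0.006,-0.01,-0.2,0,0,0,-1, 0.006,-0.01,-0.2,0,0,0,-1]'
python3 f.py
```

```text
clock: 6.27
tcp_pos: [0.5296, -0.1659, 0.17]
orientation: [-0.0, 0.181, 0.984, 0.0]
wrist_force: [-0.5, 0.0, -1.5]
finger_gap: 0.0242
grip_force: 49.8
[ 0.52960276 -0.16590412  0.16996571] 0.024190559346394896 [-0.47685456  0.03197368 -1.48370509]
ball [ 0.53016534 -0.16630234  0.13015858] 909 bottom z 0.10015858369252978
ring [ 0.53169569 -0.16597336  0.09622391] 371
need shift [0.00153034 0.00032898]
neck [ 0.51934184 -0.16646313  0.18574673] 97
```

```bash
python3 -m jog '[0.004,0,-0.01,0,0,0,-1, 0.005,0,-0.02,0,0,0,-1, 0.005,0,-0.03,0,0,0,-1, 0.005,0,-0.04,0,0,0,-1, 0.005,0,-0.04,0,0,0,-1]'
python3 -m jog '[0,0,-0.005,0,0,0,-1, 0,0,-0.01,0,0,0,-1, 0,0,-0.01,0,0,0,-1, 0,0,-0.01,0,0,0,-1]'; python3 f.py
```

```text
clock: 6.73
tcp_pos: [0.531, -0.1659, 0.1624]
orientation: [0.0, 0.181, 0.984, 0.0]
wrist_force: [0.0, -0.4, 1.0]
finger_gap: 0.0243
grip_force: 49.9
clock: 7.07
tcp_pos: [0.531, -0.166, 0.1606]
orientation: [0.0, 0.181, 0.984, 0.0]
wrist_force: [-0.9, 0.1, 1.7]
finger_gap: 0.0239
grip_force: 49.9
[ 0.53102023 -0.16598179  0.16060815] 0.02394772785490258 [-0.8542815   0.0536614   1.74817169]
ball [ 0.53152611 -0.16650073  0.12085843] 904 bottom z 0.09085843172502223
ring [ 0.52900454 -0.16997113  0.10020327] 287
need shift [-0.00252157 -0.0034704 ]
neck [ 0.52054408 -0.16715251  0.17658057] 95
```

Seated: the force changed by about 3 N at the expected height. Now I press gently.

```bash
python3 -m jog '[0,0,-0.01,0,0,0,-1, 0,0,-0.02,0,0,0,-1, 0,0,-0.03,0,0,0,-1, 0,0,-0.04,0,0,0,-1, 0,0,-0.05,0,0,0,-1, 0,0,-0.06,0,0,0,-1, 0,0,-0.06,0,0,0,-1, 0,0,-0.06,0,0,0,-1]'
python3 -m jog '[0,0,-0.01,0,0,0,-1, 0,0,-0.02,0,0,0,-1, 0,0,-0.02,0,0,0,-1, 0,0,-0.02,0,0,0,-1]'; python3 f.py
```

```text
clock: 7.78
tcp_pos: [0.5316, -0.1661, 0.149]
orientation: [0.001, 0.181, 0.984, 0.0]
wrist_force: [1.1, 2.6, 7.8]
finger_gap: 0.0243
grip_force: 49.9
clock: 8.12
tcp_pos: [0.5319, -0.1662, 0.1454]
orientation: [0.001, 0.181, 0.984, 0.0]
wrist_force: [1.6, 1.8, 8.8]
finger_gap: 0.024
grip_force: 49.9
[ 0.53187233 -0.16616635  0.14542018] 0.02404173066800448 [1.57251385 1.80588929 8.75435477]
ball [ 0.53159488 -0.16638558  0.10554887] 877 bottom z 0.07554886682548512
ring [ 0.52771715 -0.16859949  0.10316477] 4
need shift [-0.00387773 -0.00221391]
neck [ 0.52129866 -0.16783069  0.16174308] 100
```

```bash
python3 -m jog '[0.003,0.003,-0.008,0,0,0,-1, 0.005,0.005,-0.016,0,0,0,-1, 0.005,0.005,-0.016,0,0,0,-1, 0.005,0.005,-0.016,0,0,0,-1]'
python3 -m jog '[0,0,-0.005,0,0,0,-1, 0,0,-0.008,0,0,0,-1, 0,0,-0.008,0,0,0,-1, 0,0,-0.008,0,0,0,-1]'; python3 f.py
```

```text
clock: 8.5
tcp_pos: [0.5335, -0.1654, 0.1435]
orientation: [0.002, 0.181, 0.984, -0.0]
wrist_force: [-0.6, 1.6, 15.0]
finger_gap: 0.024
grip_force: 49.9
clock: 8.83
tcp_pos: [0.5341, -0.1657, 0.1433]
orientation: [0.003, 0.181, 0.984, -0.001]
wrist_force: [-2.2, 3.9, 20.9]
finger_gap: 0.0241
grip_force: 49.7
[ 0.53410871 -0.16565505  0.14328089] 0.02410396409089631 [-2.22522935  3.89383621 20.85998596]
ball [ 0.53261552 -0.165374    0.10359513] 874 bottom z 0.07359512557254506
ring [ 0.5305162  -0.16530661  0.10291948] 4
need shift [-2.09931689e-03  6.73866926e-05]
neck [ 0.52209377 -0.16810506  0.16017204] 107
```

On the stop: the force rises past 12 N with no further travel. I ease the overpress and the sideways drift a little, then check.

```bash
python3 -m jog '[-0.004,0,0.003,0,0,0,-1, -0.008,0,0.004,0,0,0,-1, -0.008,0,0.004,0,0,0,-1, -0.008,0,0.004,0,0,0,-1, -0.008,0,0.004,0,0,0,-1]'
python3 f.py; python3 - <<'E'
from h import *
p,d,c,R,t=cam('side');cv2.imwrite('pics/fin.png',cv2.resize(p[180:370,330:510,::-1],None,fx=3,fy=3))
E
```

```text
clock: 9.3
tcp_pos: [0.5328, -0.1655, 0.1435]
orientation: [0.004, 0.181, 0.984, -0.0]
wrist_force: [1.2, 4.1, 17.9]
finger_gap: 0.0239
grip_force: 49.7
[ 0.53282391 -0.16554848  0.14345563] 0.02394671529572974 [ 1.24744737  4.13286588 17.87267674]
ball [ 0.5323049  -0.16535395  0.10370837] 877 bottom z 0.07370836871654533
ring [ 0.53498869 -0.16306853  0.10373308] 4
need shift [0.0026838  0.00228542]
neck [ 0.5220384  -0.167064    0.16059228] 95
```

View pics/fin.png

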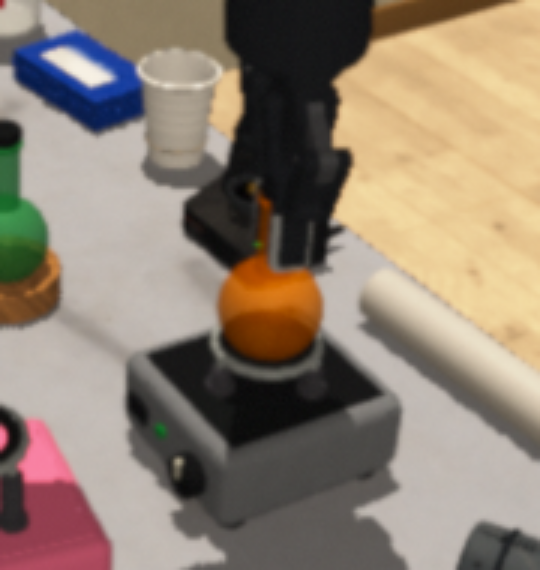

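The picture shows the ball (270,307) seated and centred in the lowered ring (268,350), upright. The green flask is still standing. I'm handing in.

```bash
python3 -c "
from workcell import env
print(env.hand_in())"
```

```text
the job is handed in; nothing more can be done
None
```

I handed in the job with the amber flask held upright in the mixer's sprung ring, pressed about 17 mm down to its stop with roughly 19 N and gripped at 50 N; the green flask was left standing, and the hand-in gave no verdict.

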